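Hang a vial carrier on the indexing rail and slide it into its seat

ROBOT

A 6-joint arm with a two-finger parallel gripper is mounted at the origin on the work surface. World frame = base frame: x ahead of the robot, y to its left, z up, the work surface at z = 0. Lengths are in m, angles in rad, forces in N, time in s.
With the tool pointing down it reaches from about 0.3 to 0.75 m from the base axis. Payload 8.5 kg.
Tool frame: the origin (TCP) lies midway between the tips of the shut fingers; the grasp point (between the pads) lies 19 mm behind it; z points along the fingers, y is the line along which they close (so a half turn about z gives the same grasp; the last joint's range is limited). The gripper opens to 85 mm and grips with 20 to 120 N. Pads are 22 mm wide; open, the fingers measure 114 mm over their backs; the gripper's body (76 mm by 85 mm) begins 54 mm behind the grasp point. The pads swing forward as they close: fully open they stand 13 mm farther back than shut.
Start: joints at [0.981, 0.381, 1.297, -0, 1.464, -0.215], TCP at [0.201, 0.512, 0.231] pointing down, gripper open.
Joint ranges: [-3.11, 3.11], [-0.89, 2.33], [0.22, 2.48], [-1.42, 4.56], [0.17, 2.85], [-2.88, 2.88]. Speed limits (rad/s): [2.39, 2.39, 3.14, 3.14, 3.14, 3.14].

INTERFACE

Orientations are given as a 3x3 rotation matrix whose columns are the frame's x, y, z axes.
In Python, from rig import sense, get_image, camera_model, sign_off gives the robot as it stands.
- The arm moves only by the tool play_rows, never from a script. Its argument "increments" is a list of rows, each an object with "dp": the shift along the tool's x, y, z in cm, a list of three; "turn": the turn about the tool's z in rad. In form: [{"dp": [tx, ty, tz], "turn": turn}, ...]. A call has 1 to 12 rows; each row is the pose to reach, as a shift and turn from the pose commanded when the call began, along the tool's axes at that moment; what a row does not reach only later rows make up. A row lasts 1/8 s, in which the tool goes at most 62.5 mm and 10.7 degrees, less where a joint would pass 70% of its speed; a pose out of reach is approached as far as the arm can. A call with a gripper value outside its range is refused whole. "fingers" is the finger opening in cm, from 0 to 8.54, set as the call begins (left out, the last holds). The fingers move at their own pace and stop on an object; "force" is the grip in N (left out, the last holds). Time passes only in rows, so rows that repeat a pose let the fingers close. It gives the time, the measured TCP pose, the force, the opening and the grip force at its end, in the units of the state.
- sense(): the state, without advancing time (a new reading comes with each control period).
- get_image(name): name is "side" or "top"; returns (picture, depth): 480x640x3 uint8, red, green, blue; 480x640 float32, m along the optical axis (not along the pixel's ray), 0 where there is no reading.
- camera_model(name): a dict with "fov_y" (degrees; the focal length in pixels is half the picture's height over the tangent of half this angle, whatever the lens; pixels are square), "cx", "cy" (the principal point, pixels), "rvec" (rotation vector, rad) and "tvec" (3), from world to camera coordinates, as OpenCV has them. Camera axes: x right, y down, z forward; pixel columns grow to the right and rows downward; lengths in m; the calibration is good to about 2 mm. A picture is of the moment at which its call begins. camera_model takes no time and is no camera call.
- sign_off(): hands the job in; it is judged then, once.
The state is a dict: "time": time; "joints": joint angles; "qvel": joint speeds; "joint_torque": joint torques, N m; "tool_pos": TCP position; "tool_rot": TCP orientation; "wrist_force": force on the tool from outside, world axes, zero at the start; "wrist_torque": the same for the moment, N m; "opening": finger opening in m; "grip_force": force on a finger pad.
Only numpy, scipy, OpenCV 4.12 (cv2) and the standard library are available. Lean on these libraries where they do the work, as an engineer would, in place of code of your own. Each camera call takes 0.05 s, during which the arm holds its last target. There are 200 camera calls.

TASK

Pick up the vial carrier with the blue tab and hook it over the sampling rail at the green loading mark, then slide it along the rail until its hook drops into the seat somewhere between the two orange bands, feeling for it gently (never 30 N or more on the rail, and not lifting it over). Let go of it there, and leave the yellow-tabbed carrier, the beaker and the jar where they are.

Things in the scene. Friction and masses are not known exactly. Their poses are not given: they have to be found in the camera images.
- carrier: Rigid vial carrier, BLUE tab, 0.22 kg, stands on the bench. Origin: centre of its underside, z up. Foot 36 (x) x 46 (y) x 10 mm; row of amber vials along y, tops at z 45 mm; spine 24 mm wide at x -12 to -7 mm, z 10 to 106; hook on top (see hook), then the tab (see tab), top at z 152 mm. The rail enters from +x through the 35 mm high gap between vial tops and hook tip.
- hook (a point): Point on the blue carrier: centre of the underside of its hook's top, 100 mm above the carrier's underside; lies on the rail's top when it hangs. Hook top 24 (x) x 16 (y) x 6 mm; the throat opens downward, 14 mm wide (x -7 to +7 mm); its free tip, at x 7 to 12 mm, hangs down 20 mm below this point (carrier z 80 mm).
- tab (a point): Centre of the blue tab to grip, 129 mm above the carrier's underside: 12 (x) x 30 (y) x 46 mm, carrier z 106 to 152 mm. Grip across the 30 mm (along y, which becomes the rail's direction), fingertips at carrier z 110 mm or higher, or they meet the rail when the hook drops into the seat.
- rail: Fixed rail along its y axis; origin on the bench below its middle, z up, -x side to the robot. Posts at y -190 and +190 mm (feet 90 x 30 x 12 mm). Dark steel bar 8 mm thick (x), 420 long, z 156 to 164 mm. On it a white index strip 8 mm thick, 6 mm high (top at z 170), about y -165 to +165 mm, cut through by one gap, the seat: 22 mm long (y), 6 mm deep.
- rail_load (a point): Middle of the green loading mark, a 50 mm long green stretch of the bar at rail y = -110 mm; the point is on the strip's top (z = 170 mm). Axes as the rail.
- rail_zone (a point): Midway between the orange bands (rail y +5 and +95 mm), on the strip's top, at rail y +50 mm. NOT the seat: the strip is clamped elsewhere each time, so the seat's centre is anywhere at rail y +25 to +75 mm and not reported. Find it by feel (a freely sliding carrier drops 6 mm in by its weight and the seat's far wall then stops it) or by eye.
- spare: The other carrier, same shape and size with a YELLOW tab; leave alone. Origin: centre of its underside.
- beaker: Open glass beaker, 68 mm across, 85 mm high; leave alone. Origin: centre of its underside.
- jar: Amber closed jar, 60 mm across, 100 mm high; leave alone. Origin: centre of its underside.

How it is judged:
By the outcome, as a careful person would: the job done as asked, in the order asked, and still so for the second after the job is handed in, with the robot touching nothing.
It also fails if it takes over 58 s, if anything falls off the work surface, if the arm or the gripper's body presses on something with over 40 N, if the wrist force passes 120 N, or if a joint passes its speed limit or range.

## Working session

There is one attempt and no reset: what is moved stays moved. The work goes in short steps, Python scripts to look and compute and a tool call to move; the robot and the scene stay as the last step left them, time stands still between calls to the robot, and variables do not carry over. Pictures are saved under pics/ and viewed, at most 10 in all, crops included, and the job is handed in when it is done.

Besides the shell and the picture viewer there is one more tool, called after "Call:" as name(argument=value, ...), one argument or row to a line, values as JSON. play_rows: Moves the arm, as the interface text tells. Its arguments: {"type":"object","properties":{"increments":{"type":"array"},"fingers":{"type":"number"},"force":{"type":"number"}},"required":["increments"]}

```bash
mkdir -p pics; ls; cat > h.py <<'E'
import numpy as np, cv2
from rig import sense,get_image,camera_model,sign_off
def cam(n):
    m=camera_model(n); f=240/np.tan(np.radians(m["fov_y"])/2)
    K=np.array([[f,0,m["cx"]],[0,f,m["cy"]],[0,0,1]]); R=cv2.Rodrigues(np.array(m["rvec"],float))[0]; t=np.array(m["tvec"],float).ravel()
    return K,R,t,m
def ray(n,uv):
    K,R,t,m=cam(n); d=R.T@np.linalg.solve(K,[uv[0],uv[1],1]); return -R.T@t,d
def onz(n,uv,z):
    c,d=ray(n,uv); return c+d*(z-c[2])/d[2]
def cloud(n,dep):
    K,R,t,m=cam(n); v,u=np.mgrid[:480,:640]
    P=np.stack([(u-K[0,2])/K[0,0]*dep,(v-K[1,2])/K[1,1]*dep,dep],-1)
    return (P-t)@R
E
python3 - <<'E'
from h import *
for n in("side","top"):
    p,d=get_image(n); cv2.imwrite(f"pics/{n}0.png",p[:,:,::-1]); np.savez(f"{n}0.npz",p=p,d=d); print(camera_model(n),(d>0).mean())
s=sense();print(s["time"],s["tool_pos"],s["tool_rot"],s["wrist_force"],s["opening"])
E
```

```text
pics
{'fov_y': 43.22999846177524, 'cx': 309.2397519520939, 'cy': 237.89138713860714, 'rvec': array([ 1.99399966, -0.6164587 ,  0.38910057]), 'tvec': array([-0.45708105,  0.26440583,  0.89100823])} 0.996025390625
{'fov_y': 43.98044815881488, 'cx': 322.78697037413764, 'cy': 234.4496008800461, 'rvec': array([ 2.15409922, -2.11984891,  0.19283003]), 'tvec': array([-0.02737027,  0.58653996,  1.3622051 ])} 0.9961555989583334
0.1 [0.20119328 0.51158585 0.23077614] [[-9.30594507e-01  3.66051007e-01 -7.23488293e-04]
 [ 3.66051629e-01  9.30593862e-01 -1.12619736e-03]
 [ 2.61028086e-04 -1.31286715e-03 -9.99999104e-01]] [ 0.13769259 -0.08889572  0.5449145 ] 0.08542852994834864
```

View pics/side0.png

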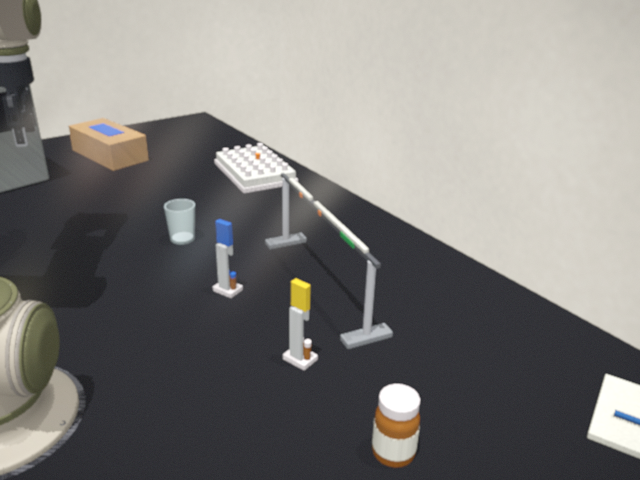

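View pics/top0.png

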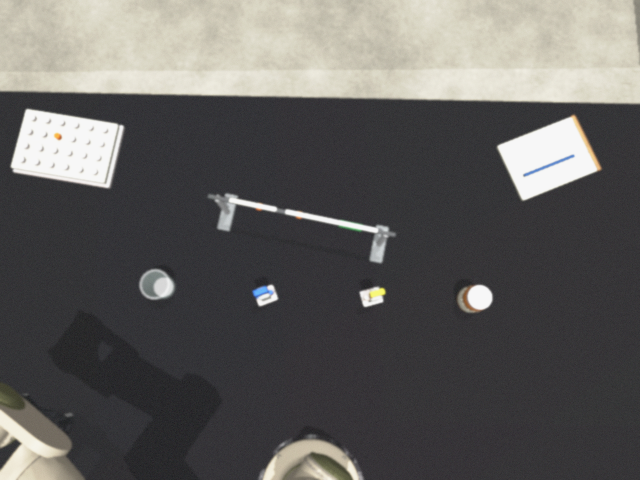

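The top view shows the blue tab near (264,292), the yellow one at (375,294), the bar running from (210,197) to (393,234) with green near (350,226), and what looks like a dark gap near (281,211). The side view shows blue tab (224,233), green (347,240) and orange (302,194) and (319,210).

```bash
cat > m.py <<'E'
from h import *
M={}
for n in("side","top"):
    z=np.load(f"{n}0.npz"); p,d=z["p"],z["d"]; P=cloud(n,d); hsv=cv2.cvtColor(p,cv2.COLOR_RGB2HSV); H,S,V=hsv[...,0],hsv[...,1],hsv[...,2]
    roi=np.zeros((480,640),bool)
    if n=="side": roi[140:400,150:420]=1
    else: roi[180:320,120:460]=1
    for c,m in dict(blue=(H>100)&(H<125)&(S>120)&(V>60),yellow=(H>22)&(H<35)&(S>150)&(V>90),green=(H>50)&(H<85)&(S>120)&(V>50),orange=(H<14)&(S>90)&(V>110)).items():
        k,l,st,ce=cv2.connectedComponentsWithStats((m&roi).astype(np.uint8))
        for i in range(1,k):
            if st[i,4]<5: continue
            q=P[(l==i)&(d>0)]
            print(n,c,st[i],ce[i].round(1),"med",np.median(q,0).round(3),"zr",np.percentile(q[:,2],[5,95]).round(3)); M.setdefault((n,c),[]).append(ce[i])
    # rail cloud
    r=roi&(d>0)&(P[...,2]>.14)&(P[...,2]<.185)&(P[...,0]>.40)
    q=P[r]; print(n,"rail pts",len(q),q.min(0).round(3),q.max(0).round(3))
    if n=="top":
        w=r&(V>150)&(S<60); print(cv2.fitLine(P[r][:,:2].astype(np.float32),cv2.DIST_HUBER,0,.01,.01).ravel())
        f=roi&(d>0)&(V>120)&(S<80)&(np.hypot(np.mgrid[:480,:640][1]-265,np.mgrid[:480,:640][0]-295)<25)
        print("foot", np.median(P[f],0), cv2.minAreaRect(np.argwhere(f)[:,::-1].astype(np.float32)))
def tri(a,b):
    c1,d1=ray("side",a);c2,d2=ray("top",b);s=np.linalg.lstsq(np.c_[d1,-d2],c2-c1,rcond=None)[0]
    x,y=c1+s[0]*d1,c2+s[1]*d2; return ((x+y)/2).round(4),round(np.linalg.norm(x-y),4)
for c in("blue","yellow","green"):print(c,tri(max(M["side",c],key=lambda e:1),M["top",c][0]))
p=np.load("top0.npz")["p"]; cv2.imwrite("pics/c0.png",np.hstack([cv2.resize(p[185:245,200:400,::-1],(800,240),interpolation=cv2.INTER_CUBIC)]))
a=cv2.resize(p[180:250,200:400,::-1],None,fx=4,fy=4,interpolation=cv2.INTER_CUBIC);b=cv2.resize(p[275:320,230:310,::-1],None,fx=7,fy=7,interpolation=cv2.INTER_CUBIC)[:300]
o=np.zeros((590,800,3),np.uint8);o[:280]=a;o[285:585,:560]=b;cv2.imwrite("pics/c0.png",o)
E
python3 m.py
```

```text
side blue [216 219  17  27 370] [224.  231.8] med [0.439 0.111 0.133] zr [0.111 0.152]
side blue [230 271   6   7  36] [232.5 273.7] med [0.447 0.102 0.043] zr [0.001 0.046]
side yellow [291 278  20  33 535] [300.1 293.8] med [ 0.439 -0.141  0.134] zr [0.11  0.152]
side green [340 233  14  15  60] [346.7 240.1] med [ 0.582 -0.07   0.158] zr [-0.001  0.162]
side orange [255 153   5   6  13] [257.2 155.9] med [0.813 0.63  0.045] zr [0.035 0.05 ]
side orange [299 192   4   6  15] [300.2 194.3] med [0.622 0.13  0.159] zr [-0.001  0.164]
side orange [318 210   4   6  17] [319.1 212.6] med [0.603 0.038 0.159] zr [0.    0.165]
side orange [230 279   6  10  38] [232.5 283.1] med [0.445 0.1   0.024] zr [0.014 0.034]
side orange [304 347   6   2   6] [306.5 347.8] med [ 0.443 -0.153  0.034] zr [0.032 0.035]
side orange [309 352   1   6   6] [309.  354.5] med [ 0.448 -0.156  0.021] zr [0.015 0.025]
side rail pts 1494 [ 0.431 -0.176  0.14 ] [0.651 0.24  0.173]
top blue [252 285  20  13 117] [260.  291.3] med [0.443 0.119 0.15 ] zr [-0.002  0.155]
top orange [256 208   6   3  10] [258.5 209.3] med [0.624 0.13  0.155] zr [-0.004  0.164]
top orange [296 217   5   2   8] [298.  217.5] med [0.605 0.039 0.161] zr [-0.     0.165]
top rail pts 1129 [ 0.433 -0.174  0.14 ] [0.654 0.238 0.178]
[0.1925079  0.9812954  0.6082553  0.02991196]
foot [0.43518441 0.1088587  0.01073867] ((265.5, 295.0), (16.970966339111328, 21.535572052001953), 69.44395446777344)
blue (array([0.4433, 0.1195, 0.1289]), np.float64(0.0016))Traceback (most recent call last):
  File "m.py", line 24, in <module>
    for c in("blue","yellow","green"):print(c,tri(max(M["side",c],key=lambda e:1),M["top",c][0]))
                                                                                  ~^^^^^^^^^
KeyError: ('top', 'yellow')
```

```bash
sed -i '/^for c in("blue"/d' m.py; cat >> m.py <<'E'
print("----")
n="top"; z=np.load("top0.npz"); p,d=z["p"],z["d"]; P=cloud(n,d); hsv=cv2.cvtColor(p,cv2.COLOR_RGB2HSV); H,S,V=[hsv[...,i] for i in range(3)]
r=(d>0)&(P[...,2]>.15)&(P[...,2]<.18)&(P[...,0]>.54)&(P[...,0]<.68)&(abs(P[...,1])<.3)
l=cv2.fitLine(P[r][:,:2].astype(np.float32),cv2.DIST_HUBER,0,.001,.001).ravel(); u=l[:2]*np.sign(l[1]); print("rail dir",u,"yaw deg",np.degrees(np.arctan2(-u[0],u[1])))
s=(P[r][:,:2]-l[2:])@u; print("extent",s.min(),s.max(),"mid",l[2:]+u*(s.min()+s.max())/2)
# brightness along strip axis by ray onto z=.17, in rail coords
mid=l[2:]+u*(s.min()+s.max())/2
def prof(n,mid,u,z=.17):
    im=np.load(f"{n}0.npz")["p"].astype(np.float32); K,R,t,m=cam(n); ys=np.arange(-.2,.2001,.004)
    W=np.c_[mid+np.outer(ys,u),np.full(len(ys),z)]; C=W@R.T+t; uv=(C@K.T); uv=(uv[:,:2]/uv[:,2:]).astype(np.float32)
    o=cv2.remap(im,uv[:,0].copy(),uv[:,1].copy(),cv2.INTER_LINEAR)[:,0]; return ys,o
for n in("top","side"):
    ys,o=prof(n,mid,u); print(n," ".join(f"{int(y*1000)}:{int(q.min())}" for y,q in zip(ys,o) if -.01<y<.11 or abs(y)>.15))
g=(d>0)&(H>50)&(H<85)&(S>90)&(V>40)&r; print("green",P[g].mean(0) if g.any() else 0, ((P[g][:,:2]-mid)@u).mean() if g.any() else 0)
# blue tab top face
b=(H>95)&(H<130)&(S>90)&(d>0)&(P[...,2]>.145)&(P[...,0]<.5); print("tab top",b.sum(),P[b].mean(0)); 
rc=cv2.minAreaRect((P[b][:,:2]*1000).astype(np.float32)); print(rc)
f=(d>0)&(P[...,2]>.005)&(P[...,2]<.02)&(abs(P[...,0]-.44)<.05)&(abs(P[...,1]-.11)<.05); print("foot",cv2.minAreaRect((P[f][:,:2]*1000).astype(np.float32)))
E
python3 m.py | sed -n '/----/,$p'
```

```text
----
rail dir [0.19301859 0.9811951 ] yaw deg -11.128997
extent -0.23597542590355855 0.183886586432198 mid [0.60868364 0.03270834]
top -200:128 -196:132 -192:139 -188:141 -184:137 -180:133 -176:135 -172:182 -167:243 -163:245 -159:244 -155:245 -151:244 -7:245 -3:245 0:246 4:245 8:244 12:246 16:245 20:245 24:245 28:245 32:242 36:170 40:129 44:128 48:125 52:148 56:224 60:244 64:246 68:245 72:245 76:246 80:245 84:246 88:245 92:245 96:246 100:245 104:245 108:245 152:245 156:244 160:218 164:138 168:130 172:125 176:127 180:128 184:133 188:134 192:128 196:124 200:124
side -200:71 -196:70 -192:73 -188:73 -184:74 -180:94 -176:150 -172:206 -167:245 -163:253 -159:254 -155:254 -151:253 -7:237 -3:238 0:239 4:236 8:234 12:233 16:234 20:234 24:236 28:235 32:215 36:168 40:126 44:118 48:138 52:174 56:210 60:230 64:236 68:236 72:237 76:238 80:238 84:236 88:237 92:239 96:242 100:240 104:239 108:241 152:245 156:237 160:225 164:202 168:191 172:187 176:188 180:188 184:197 188:218 192:237 196:244 200:245
green [ 0.58246812 -0.07753722  0.15954315] -0.11323248362366711
tab top 80 [0.44305845 0.11720761 0.15170673]
((443.0325622558594, 117.44087982177734), (12.076249122619629, 29.590429306030273), 22.515417098999023)
foot ((439.3692626953125, 112.30740356445312), (95.88121032714844, 93.8197250366211), 1.5866527557373047)
```

View pics/c0.png

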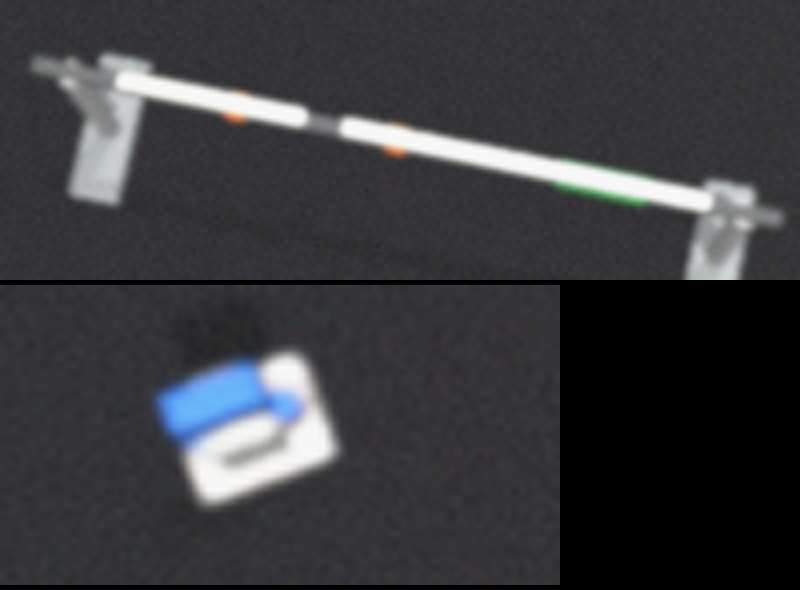

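The crop shows the gap in the strip at about (322,122) between the orange bands at (235,108) and (397,142), green at (600,180), and the blue tab turned about 22° with a vial on its right. Next I'll check which side the spine is on and work out the first move.

```bash
cat >> h.py <<'E'
def go(x,y,z,yaw):
    s=sense();R=np.array(s["tool_rot"]);d=R.T@(np.array([x,y,z])-s["tool_pos"])*100
    cur=np.arctan2(-R[0,1],R[1,1]); t=-(np.radians(yaw)-cur); t=(t+np.pi/2)%np.pi-np.pi/2
    print("t",round(s["time"],2),"pos",np.round(s["tool_pos"],4),"yaw",round(np.degrees(cur),2),"dp",d.round(2),"turn",round(t,3),"F",np.round(s["wrist_force"],1),"open",round(s["opening"],4),"grip",s["grip_force"])
E
python3 - <<'E'
from h import *
z=np.load("side0.npz");P=cloud("side",z["d"]);c=np.array([.443,.118]);a=np.radians(22.5);X=np.array([np.cos(a),np.sin(a)]);Y=np.array([-X[1],X[0]])
for lo,hi in((.02,.04),(.055,.075),(.083,.1),(.115,.148)):
    m=(P[...,2]>lo)&(P[...,2]<hi)&(np.hypot(P[...,0]-c[0],P[...,1]-c[1])<.04);q=P[m][:,:2]-c;print(lo,m.sum(),"x",np.percentile(q@X,[5,50,95]).round(4),"y",np.percentile(q@Y,[5,50,95]).round(4))
print(camera_model("side")["rvec"],ray("side",(0,0))[0],ray("top",(0,0))[0])
go(.443,.118,.20,22.5)
E
```

```text
0.02 156 x [-0.015  -0.0119  0.    ] y [-0.021  -0.0093  0.0109]
0.055 103 x [-0.0154 -0.0128 -0.0095] y [-0.0122 -0.0016  0.0118]
0.083 114 x [-0.0152 -0.0122  0.0087] y [-0.0118 -0.0045  0.0095]
0.115 247 x [-0.0094 -0.007   0.0013] y [-0.0157 -0.0052  0.012 ]
[ 1.99399966 -0.6164587   0.38910057] [-0.0104813  -0.79676694  0.66165079] [ 0.34769036 -0.00595971  1.44203221]
t 0.1 pos [0.2012 0.5116 0.2308] yaw -21.47 dp [-36.91 -27.77   3.1 ] turn -0.767 F [ 0.1 -0.1  0.5] open 0.0854 grip 0.0
```

Call:
play_rows(
  increments=[
    {"dp": [-36.9,-27.8,3.1],"turn": -0.767},
    {"dp": [-36.9,-27.8,3.1],"turn": -0.767},
    {"dp": [-36.9,-27.8,3.1],"turn": -0.767},
    {"dp": [-36.9,-27.8,3.1],"turn": -0.767},
    {"dp": [-36.9,-27.8,3.1],"turn": -0.767},
    {"dp": [-36.9,-27.8,3.1],"turn": -0.767},
    {"dp": [-36.9,-27.8,3.1],"turn": -0.767},
    {"dp": [-36.9,-27.8,3.1],"turn": -0.767},
    {"dp": [-36.9,-27.8,3.1],"turn": -0.767},
    {"dp": [-36.9,-27.8,3.1],"turn": -0.767},
    {"dp": [-36.9,-27.8,3.1],"turn": -0.767},
    {"dp": [-36.9,-27.8,3.1],"turn": -0.767},
  ],
  fingers=8.5,
)

```text
time: 1.6
tool_pos: [0.4425, 0.1189, 0.2005]
tool_rot: [[-0.923, -0.384, 0.0], [-0.384, 0.923, 0.0], [-0.0, -0.0, -1.0]]
wrist_force: [0.9, -0.2, 0.5]
opening: 0.085
grip_force: 0.0
```

```bash
python3 - <<'E'
from h import *
go(.4425,.1175,.112,22.5)
E
```

```text
t 1.6 pos [0.4425 0.1189 0.2005] yaw 22.57 dp [ 0.06 -0.13  8.85] turn 0.001 F [ 0.9 -0.2  0.5] open 0.085 grip 0.0
```

Call:
play_rows(
  increments=[
    {"dp": [0.06,-0.13,4.5],"turn": 0},
    {"dp": [0.06,-0.13,7],"turn": 0},
    {"dp": [0.06,-0.13,8.8],"turn": 0},
    {"dp": [0.06,-0.13,8.8],"turn": 0},
    {"dp": [0.06,-0.13,8.8],"turn": 0},
  ],
)

```text
time: 2.22
tool_pos: [0.4432, 0.1169, 0.1131]
tool_rot: [[-0.924, -0.383, 0.001], [-0.383, 0.924, 0.0], [-0.001, -0.0, -1.0]]
wrist_force: [-0.4, 0.5, 0.1]
opening: 0.0849
grip_force: 0.0
```

Call:
play_rows(
  increments=[
    {"dp": [0,0,0],"turn": 0},
    {"dp": [0,0,0],"turn": 0},
    {"dp": [0,0,0],"turn": 0},
    {"dp": [0,0,0],"turn": 0},
    {"dp": [0,0,0],"turn": 0},
    {"dp": [0,0,0],"turn": 0},
    {"dp": [0,0,0],"turn": 0},
    {"dp": [0,0,0],"turn": 0},
  ],
  fingers=2.0,
  force=45,
)

```text
time: 3.22
tool_pos: [0.4432, 0.1166, 0.1127]
tool_rot: [[-0.924, -0.382, 0.001], [-0.382, 0.924, 0.0], [-0.001, -0.0, -1.0]]
wrist_force: [0.8, 0.0, 4.2]
opening: 0.0294
grip_force: 45.2
```

```bash
python3 - <<'E'
from h import *
go(.4425,.1175,.215,22.5)
E
```

```text
t 3.23 pos [0.4432 0.1166 0.1127] yaw 22.47 dp [  0.02   0.11 -10.23] turn -0.001 F [0.8 0.  4.2] open 0.0294 grip 45.24486601352692
```

Call:
play_rows(
  increments=[
    {"dp": [0,0,-3],"turn": 0},
    {"dp": [0,0,-7],"turn": 0},
    {"dp": [0,0,-10.1],"turn": 0},
    {"dp": [0,0,-10.1],"turn": 0},
    {"dp": [0,0,-10.1],"turn": 0},
  ],
)

```text
time: 3.85
tool_pos: [0.4421, 0.1165, 0.2119]
tool_rot: [[-0.924, -0.382, -0.003], [-0.382, 0.924, -0.0], [0.003, 0.001, -1.0]]
wrist_force: [0.4, -0.3, -2.1]
opening: 0.0296
grip_force: 45.3
```

```bash
python3 - <<'E'
from h import *
go(.5188,-.0617,.2132,-11.13)
E
```

```text
t 3.85 pos [0.4421 0.1165 0.2119] yaw 22.47 dp [ -0.27 -19.4   -0.15] turn 0.586 F [ 0.4 -0.3 -2.1] open 0.0296 grip 45.25871157646179
```

Call:
play_rows(
  increments=[
    {"dp": [0,-4,-0.1],"turn": 0.1},
    {"dp": [0,-8,-0.1],"turn": 0.2},
    {"dp": [-0.1,-12,-0.1],"turn": 0.3},
    {"dp": [-0.2,-15,-0.1],"turn": 0.4},
    {"dp": [-0.3,-17.5,-0.1],"turn": 0.5},
    {"dp": [-0.3,-19.4,-0.1],"turn": 0.586},
    {"dp": [-0.3,-19.4,-0.1],"turn": 0.586},
    {"dp": [-0.3,-19.4,-0.1],"turn": 0.586},
  ],
)

```text
time: 4.85
tool_pos: [0.5192, -0.0609, 0.2133]
tool_rot: [[-0.982, 0.191, -0.002], [0.191, 0.982, 0.001], [0.002, 0.001, -1.0]]
wrist_force: [0.8, -0.4, -1.8]
opening: 0.0295
grip_force: 45.6
```

```bash
cat > look.py <<'E'
from h import *
import sys
k=sys.argv[1]; mid=np.array([.6087,.0327]);u=np.array([.19302,.9812]);X=np.array([u[1],-u[0]])
s=sense();c=np.array(s["tool_pos"])[:2]
go(*(mid-.11*u-0*X),.2132,-11.13)
print("tool in rail",((c-mid)@X).round(4),((c-mid)@u).round(4))
im=[]
for n in("top","side"):
    p,d=get_image(n);P=cloud(n,d);q=P[...,:2]-mid;rx,ry=q@X,q@u
    hsv=cv2.cvtColor(p,cv2.COLOR_RGB2HSV);H,S=hsv[...,0],hsv[...,1];tc=c-mid;near=(np.hypot(rx-tc@X,ry-tc@u)<.05)&(d>0)
    b=near&(H>95)&(H<130)&(S>110)&(P[...,2]>.16); 
    if b.any(): print(n,"tab",b.sum(),"x",np.percentile(rx[b],[5,50,95]).round(4),"y",np.percentile(ry[b],[5,50,95]).round(4),"z",np.percentile(P[b][:,2],[5,95]).round(4))
    for lo,hi in((.08,.11),(.115,.135),(.14,.165),(.165,.18),(.19,.205)):
        m=near&(P[...,2]>lo)&(P[...,2]<hi)&(abs(ry-tc@u)<.03)
        if m.sum()>5: print(n,lo,m.sum(),"x",np.percentile(rx[m],[5,50,95]).round(4),"y",np.percentile(ry[m],[5,50,95]).round(4))
    K,R,t,m=cam(n);w=R@np.r_[c,.17]+t;v=K@w;v=(v[:2]/v[2]).astype(int);x0,y0=np.clip(v[0]-50,0,540),np.clip(v[1]-65,0,350)
    im.append(cv2.resize(p[y0:y0+130,x0:x0+100,::-1],(400,520),interpolation=cv2.INTER_CUBIC)); print(n,"crop",x0,y0)
cv2.imwrite(f"pics/{k}.png",np.hstack(im))
E
python3 look.py l1
```

```text
t 4.85 pos [ 0.5192 -0.0609  0.2133] yaw -11.02 dp [-6.97 -0.1  -0.01] turn 0.002 F [ 0.8 -0.4 -1.8] open 0.0295 grip 45.561397075653076
tool in rail -0.0697 -0.1092
top 0.08 59 x [-0.0869 -0.0833 -0.0724] y [-0.1284 -0.1044 -0.0858]
top 0.115 18 x [-0.0828 -0.0818 -0.074 ] y [-0.1167 -0.104  -0.0912]
top 0.14 12 x [-0.0825 -0.082  -0.0811] y [-0.1186 -0.104  -0.098 ]
top crop 292 191
side tab 4 x [-0.0777 -0.077  -0.0759] y [-0.105  -0.1028 -0.0995] z [0.2121 0.2527]
side 0.08 135 x [-0.0889 -0.0779 -0.0548] y [-0.1329 -0.1296 -0.0932]
side 0.115 166 x [-0.084  -0.0785 -0.0687] y [-0.1302 -0.1202 -0.1001]
side 0.14 163 x [-0.0841 -0.0815 -0.0669] y [-0.1274 -0.1145 -0.0988]
side 0.165 60 x [-0.0839 -0.0827 -0.0795] y [-0.1219 -0.1119 -0.097 ]
side 0.19 113 x [-0.084  -0.0806 -0.0608] y [-0.1201 -0.1153 -0.0988]
side crop 262 175
```

View pics/l1.png

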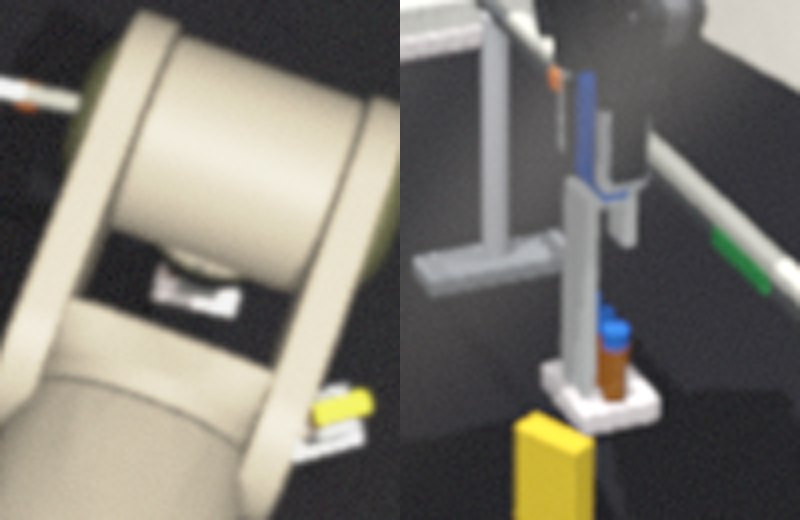

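The crops show the carrier upright in the grip. The hook tip is at (622,240) in the right half, facing the rail, and the green mark is at (740,260), so the carrier lines up with it.

Call:
play_rows(
  increments=[
    {"dp": [-2,0,0],"turn": 0},
    {"dp": [-4,0,0],"turn": 0},
    {"dp": [-5.5,0,0],"turn": 0},
    {"dp": [-6.5,0,0],"turn": 0},
    {"dp": [-7.0,0,0],"turn": 0},
    {"dp": [-7.0,0,0],"turn": 0},
    {"dp": [-7.0,0,0],"turn": 0},
  ],
)

```text
time: 5.82
tool_pos: [0.5882, -0.0749, 0.2144]
tool_rot: [[-0.981, 0.193, -0.0], [0.193, 0.981, 0.0], [0.0, -0.0, -1.0]]
wrist_force: [0.3, 0.4, -1.6]
opening: 0.0295
grip_force: 45.6
```

```bash
python3 look.py l2
```

```text
t 5.83 pos [ 0.5882 -0.0749  0.2144] yaw -11.1 dp [ 0.06 -0.05  0.12] turn 0.001 F [ 0.3  0.4 -1.6] open 0.0295 grip 45.56721210479736
tool in rail 0.0006 -0.1095
top 0.08 13 x [-0.0129 -0.0047  0.0026] y [-0.1305 -0.1167 -0.086 ]
top 0.115 31 x [-0.012  -0.011  -0.0021] y [-0.1247 -0.1061 -0.0887]
top 0.14 50 x [-0.012  -0.0045 -0.0018] y [-0.1352 -0.1104 -0.0851]
top 0.165 47 x [-0.0116 -0.0021  0.0032] y [-0.1383 -0.1037 -0.0816]
top 0.19 18 x [-0.0121 -0.0115 -0.0082] y [-0.1183 -0.1102 -0.0983]
top crop 299 160
side tab 147 x [-0.0082 -0.0066 -0.0042] y [-0.1128 -0.1035 -0.0938] z [0.2111 0.2537]
side 0.08 112 x [-0.0185 -0.0099  0.0148] y [-0.1331 -0.1297 -0.0942]
side 0.115 163 x [-0.0137 -0.0086  0.0023] y [-0.1303 -0.1206 -0.0995]
side 0.14 204 x [-0.0138 -0.009   0.0014] y [-0.1344 -0.1188 -0.1007]
side 0.165 136 x [-0.0137 -0.0088  0.0035] y [-0.1357 -0.1183 -0.0975]
side 0.19 110 x [-0.0135 -0.0106  0.0093] y [-0.1212 -0.1156 -0.0996]
side crop 299 168
```

View pics/l2.png

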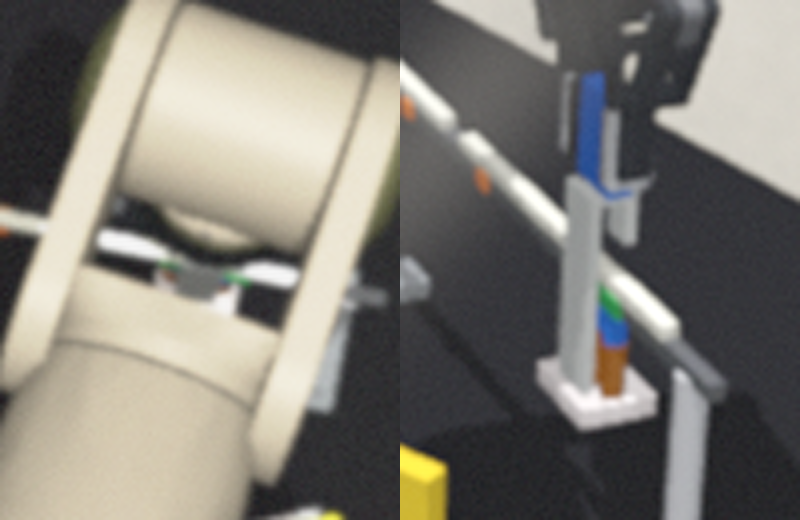

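The right crop shows the strip between spine and hook tip, the rail passing behind the spine at about (585,230) and the tip at (622,240) above the strip. The spine face lies at rail x of about -12 mm, so the carrier is centred. Lowering now.

Call:
play_rows(
  increments=[
    {"dp": [0.03,0,1],"turn": 0},
    {"dp": [0.03,0,2],"turn": 0},
    {"dp": [0.03,0,2.7],"turn": 0},
    {"dp": [0.03,0,2.9],"turn": 0},
    {"dp": [0.03,0,2.9],"turn": 0},
    {"dp": [0.03,0,2.9],"turn": 0},
  ],
)

```text
time: 6.68
tool_pos: [0.5884, -0.075, 0.1856]
tool_rot: [[-0.981, 0.193, 0.001], [0.193, 0.981, -0.0], [-0.001, -0.0, -1.0]]
wrist_force: [0.2, 0.6, -2.7]
opening: 0.0294
grip_force: 45.6
```

Call:
play_rows(
  increments=[
    {"dp": [0,0,0.1],"turn": 0},
    {"dp": [0,0,0.15],"turn": 0},
    {"dp": [0,0,0.15],"turn": 0},
  ],
)

```text
time: 7.05
tool_pos: [0.5882, -0.0749, 0.1838]
tool_rot: [[-0.981, 0.193, -0.0], [0.193, 0.981, 0.0], [0.0, 0.0, -1.0]]
wrist_force: [0.2, -0.3, -1.4]
opening: 0.0293
grip_force: 45.6
```

Call:
play_rows(
  increments=[
    {"dp": [0,0,0.05],"turn": 0},
    {"dp": [0,0,0.05],"turn": 0},
  ],
)

```text
time: 7.3
tool_pos: [0.5882, -0.075, 0.1833]
tool_rot: [[-0.981, 0.193, -0.0], [0.193, 0.981, 0.0], [0.0, 0.0, -1.0]]
wrist_force: [-0.1, 0.3, -2.8]
opening: 0.0292
grip_force: 45.6
```

Call:
play_rows(
  increments=[
    {"dp": [0,0,0.05],"turn": 0},
    {"dp": [0,0,0.05],"turn": 0},
  ],
)

```text
time: 7.55
tool_pos: [0.5882, -0.075, 0.1828]
tool_rot: [[-0.981, 0.193, -0.0], [0.193, 0.981, 0.0], [0.0, -0.0, -1.0]]
wrist_force: [0.4, -1.0, -2.7]
opening: 0.0295
grip_force: 45.6
```

Call:
play_rows(
  increments=[
    {"dp": [0,0,0.05],"turn": 0},
    {"dp": [0,0,0.05],"turn": 0},
  ],
)

```text
time: 7.8
tool_pos: [0.5883, -0.075, 0.1827]
tool_rot: [[-0.981, 0.193, 0.0], [0.193, 0.981, -0.0], [-0.0, -0.0, -1.0]]
wrist_force: [-1.3, -0.3, 1.7]
opening: 0.0296
grip_force: 45.9
```

Contact at TCP z 0.1827 with about 4 N. Now the slide.

Call:
play_rows(
  increments=[
    {"dp": [0,0.5,0.01],"turn": 0},
    {"dp": [0,1.2,0.01],"turn": 0},
    {"dp": [0,1.9,0.01],"turn": 0},
    {"dp": [0,2.6,0.01],"turn": 0},
    {"dp": [0,3.3,0.01],"turn": 0},
    {"dp": [0,4,0.01],"turn": 0},
  ],
)

```text
time: 8.55
tool_pos: [0.5962, -0.0355, 0.1826]
tool_rot: [[-0.981, 0.193, 0.001], [0.193, 0.981, -0.001], [-0.001, -0.001, -1.0]]
wrist_force: [-0.7, -4.6, 5.5]
opening: 0.0293
grip_force: 46.3
```

Call:
play_rows(
  increments=[
    {"dp": [0,0.7,0],"turn": 0},
    {"dp": [0,1.4,0],"turn": 0},
    {"dp": [0,2.1,0],"turn": 0},
    {"dp": [0,2.8,0],"turn": 0},
    {"dp": [0,3.5,0],"turn": 0},
    {"dp": [0,4,0],"turn": 0},
    {"dp": [0,4,0],"turn": 0},
  ],
)

```text
time: 9.43
tool_pos: [0.6039, 0.0043, 0.1826]
tool_rot: [[-0.981, 0.192, 0.001], [0.192, 0.981, 0.0], [-0.001, 0.0, -1.0]]
wrist_force: [-0.2, -2.0, 5.3]
opening: 0.0293
grip_force: 46.4
```

```bash
python3 - <<'E'
from h import *
go(.6087,.0327,.1825,-11.13)
go(.6174,.0769,.1825,-11.13)
E
```

```text
t 9.43 pos [0.6039 0.0043 0.1826] yaw -11.07 dp [0.07 2.88 0.02] turn 0.001 F [-0.2 -2.   5.3] open 0.0293 grip 46.40696167945862
t 9.43 pos [0.6039 0.0043 0.1826] yaw -11.07 dp [0.07 7.38 0.02] turn 0.001 F [-0.2 -2.   5.3] open 0.0293 grip 46.40696167945862
```

Call:
play_rows(
  increments=[
    {"dp": [0,0.6,0],"turn": 0},
    {"dp": [0,1.2,0],"turn": 0},
    {"dp": [0.01,1.8,0],"turn": 0},
    {"dp": [0.02,2.4,0],"turn": 0},
    {"dp": [0.02,3.0,0],"turn": 0},
    {"dp": [0.03,3.6,0],"turn": 0},
    {"dp": [0.03,4.2,0],"turn": 0},
    {"dp": [0.04,4.8,0],"turn": 0},
    {"dp": [0.04,5.4,0],"turn": 0},
    {"dp": [0.05,6.0,0],"turn": 0},
    {"dp": [0.05,6.4,0],"turn": 0},
    {"dp": [0.05,6.4,0],"turn": 0},
  ],
)

```text
time: 10.92
tool_pos: [0.6156, 0.0671, 0.1826]
tool_rot: [[-0.981, 0.192, 0.001], [0.192, 0.981, 0.0], [-0.001, 0.0, -1.0]]
wrist_force: [-0.1, -3.1, 4.5]
opening: 0.0295
grip_force: 46.4
```

```bash
python3 look.py l3; python3 - <<'E'
from h import *
go(.6174,.0769,.1825,-11.13)
E
```

```text
t 10.93 pos [0.6156 0.0671 0.1826] yaw -11.08 dp [  0.02 -14.51  -3.06] turn 0.001 F [-0.1 -3.1  4.5] open 0.0295 grip 46.439820528030396
tool in rail 0.0001 0.0351
top 0.08 29 x [-0.0113 -0.0041  0.0104] y [0.0164 0.0236 0.0567]
top 0.115 23 x [-0.0123 -0.0115  0.0006] y [0.0179 0.0298 0.0454]
top 0.14 29 x [-0.0126 -0.0113 -0.0047] y [0.0179 0.0321 0.0469]
top 0.165 28 x [-0.0123 -0.0105 -0.0061] y [0.0252 0.0338 0.0454]
top 0.19 6 x [-0.0109 -0.01   -0.0066] y [0.0095 0.0153 0.019 ]
top crop 234 146
side tab 29 x [-0.0083 -0.0073 -0.0058] y [0.0367 0.0428 0.049 ] z [0.205 0.223]
side 0.08 235 x [-0.0149 -0.008   0.0079] y [0.0134 0.024  0.0479]
side 0.115 74 x [-0.0145 -0.0127 -0.0002] y [0.0197 0.0283 0.0446]
side 0.14 111 x [-0.0147 -0.0122 -0.0032] y [0.013  0.0282 0.045 ]
side 0.165 127 x [-0.0141 -0.0062  0.0062] y [0.0102 0.0276 0.0451]
side 0.19 135 x [-0.0124 -0.0078  0.0032] y [0.007  0.016  0.0525]
side crop 265 135
t 11.03 pos [0.6155 0.0671 0.1826] yaw -11.08 dp [0.01 1.   0.01] turn 0.001 F [-0.4 -2.2  5. ] open 0.0294 grip 46.43218517303467
```

View pics/l3.png

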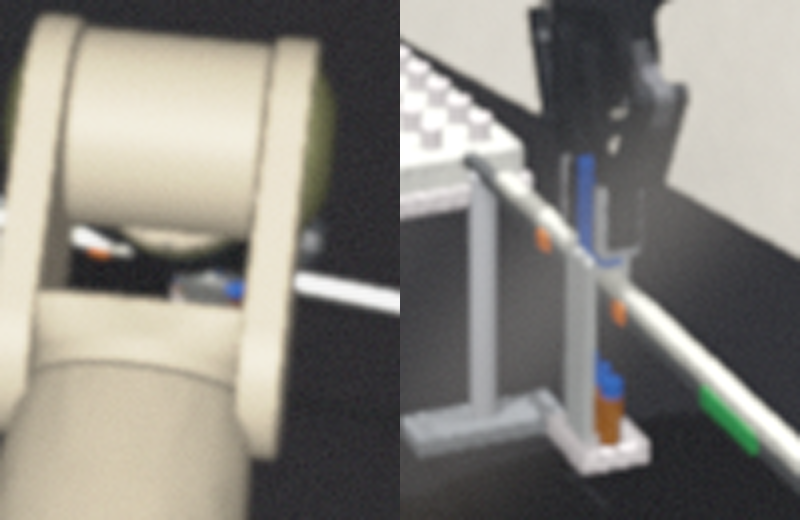

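The side crop shows the hook on the strip at about (605,265), between the orange bands at (543,238) and (619,312), just short of the seat. I'll feel forward in small steps.

Call:
play_rows(
  increments=[
    {"dp": [0,0.25,0],"turn": 0},
    {"dp": [0,0.5,0],"turn": 0},
    {"dp": [0,0.5,0],"turn": 0},
  ],
)

```text
time: 11.4
tool_pos: [0.6164, 0.072, 0.1823]
tool_rot: [[-0.981, 0.192, 0.0], [0.192, 0.981, 0.001], [-0.0, 0.001, -1.0]]
wrist_force: [0.1, -2.0, 4.9]
opening: 0.0295
grip_force: 46.3
```

Call:
play_rows(
  increments=[
    {"dp": [0,0.2,0],"turn": 0},
    {"dp": [0,0.2,0],"turn": 0},
  ],
)

```text
time: 11.65
tool_pos: [0.6163, 0.0741, 0.1812]
tool_rot: [[-0.981, 0.192, -0.002], [0.192, 0.981, 0.001], [0.002, 0.001, -1.0]]
wrist_force: [-0.0, 0.2, -1.8]
opening: 0.0291
grip_force: 45.6
```

Call:
play_rows(
  increments=[
    {"dp": [0,0.15,0],"turn": 0},
    {"dp": [0,0.15,0],"turn": 0},
  ],
)

```text
time: 11.9
tool_pos: [0.6169, 0.0751, 0.1818]
tool_rot: [[-0.981, 0.192, -0.001], [0.192, 0.981, 0.0], [0.001, 0.0, -1.0]]
wrist_force: [-0.0, -0.4, -1.5]
opening: 0.0295
grip_force: 45.6
```

The support force is gone, so the hook is over the seat. Lowering gently.

Call:
play_rows(
  increments=[
    {"dp": [0,0.05,0.1],"turn": 0},
    {"dp": [0,0.05,0.2],"turn": 0},
    {"dp": [0,0.05,0.2],"turn": 0},
  ],
)

```text
time: 12.28
tool_pos: [0.6171, 0.0753, 0.1801]
tool_rot: [[-0.981, 0.193, -0.0], [0.193, 0.981, 0.0], [0.0, 0.0, -1.0]]
wrist_force: [-0.1, 0.5, -2.9]
opening: 0.0294
grip_force: 45.6
```

Call:
play_rows(
  increments=[
    {"dp": [0,0,0.1],"turn": 0},
    {"dp": [0,0,0.2],"turn": 0},
    {"dp": [0,0,0.2],"turn": 0},
  ],
)

```text
time: 12.65
tool_pos: [0.6171, 0.0753, 0.1781]
tool_rot: [[-0.981, 0.193, -0.0], [0.193, 0.981, 0.0], [0.0, -0.0, -1.0]]
wrist_force: [-0.1, -0.7, -2.7]
opening: 0.0297
grip_force: 45.6
```

Call:
play_rows(
  increments=[
    {"dp": [0,0,0.08],"turn": 0},
    {"dp": [0,0,0.13],"turn": 0},
    {"dp": [0,0,0.13],"turn": 0},
  ],
)

```text
time: 13.02
tool_pos: [0.6172, 0.0753, 0.1769]
tool_rot: [[-0.981, 0.193, -0.0], [0.193, 0.981, -0.0], [0.0, -0.0, -1.0]]
wrist_force: [0.2, -0.1, -2.0]
opening: 0.0296
grip_force: 45.6
```

Call:
play_rows(
  increments=[
    {"dp": [0,0,0.03],"turn": 0},
    {"dp": [0,0,0.03],"turn": 0},
  ],
)

```text
time: 13.28
tool_pos: [0.6172, 0.0753, 0.1768]
tool_rot: [[-0.981, 0.193, 0.0], [0.193, 0.981, -0.0], [-0.0, 0.0, -1.0]]
wrist_force: [0.0, 0.5, -1.5]
opening: 0.0295
grip_force: 45.7
```

Call:
play_rows(
  increments=[
    {"dp": [0,0,0],"turn": 0},
    {"dp": [0,0,0],"turn": 0},
    {"dp": [0,0,0],"turn": 0},
    {"dp": [0,0,0],"turn": 0},
    {"dp": [0,0,0],"turn": 0},
    {"dp": [0,0,0],"turn": 0},
  ],
  fingers=7.0,
)

```text
time: 14.02
tool_pos: [0.6172, 0.0753, 0.1766]
tool_rot: [[-0.981, 0.193, 0.0], [0.193, 0.981, -0.0], [-0.0, -0.0, -1.0]]
wrist_force: [-0.2, 0.3, -0.5]
opening: 0.0697
grip_force: 0.0
```

Call:
play_rows(
  increments=[
    {"dp": [0,0,-2],"turn": 0},
    {"dp": [0,0,-5],"turn": 0},
    {"dp": [0,0,-8],"turn": 0},
    {"dp": [0,0,-10],"turn": 0},
    {"dp": [5,0,-10],"turn": 0},
    {"dp": [10,0,-10],"turn": 0},
    {"dp": [15,0,-10],"turn": 0},
    {"dp": [20,0,-10],"turn": 0},
    {"dp": [22,0,-10],"turn": 0},
    {"dp": [22,0,-10],"turn": 0},
    {"dp": [22,0,-10],"turn": 0},
  ],
)

```text
time: 15.4
tool_pos: [0.4021, 0.1175, 0.2767]
tool_rot: [[-0.981, 0.193, 0.001], [0.193, 0.981, -0.0], [-0.001, 0.0, -1.0]]
wrist_force: [0.2, 0.1, -0.7]
opening: 0.0701
grip_force: 0.0
```

```bash
python3 - <<'E'
from h import *
mid=np.array([.6087,.0327]);u=np.array([.19302,.9812]);X=np.array([u[1],-u[0]]);im=[]
for n in("top","side"):
    p,d=get_image(n);P=cloud(n,d);hsv=cv2.cvtColor(p,cv2.COLOR_RGB2HSV);H,S=hsv[...,0],hsv[...,1];q=P[...,:2]-mid;rx,ry=q@X,q@u
    b=(H>95)&(H<130)&(S>110)&(abs(rx)<.04)&(abs(ry-.045)<.06)&(P[...,2]>.16)
    if b.any(): print(n,"tab",b.sum(),np.percentile(rx[b],[5,50,95]).round(4),np.percentile(ry[b],[5,50,95]).round(4),"z",np.percentile(P[b][:,2],[5,95,99]).round(4))
    im.append(p[130:330,150:420,::-1])
cv2.imwrite("pics/end.png",cv2.resize(np.vstack(im),(780,1156))[:, :] if 0 else cv2.resize(np.hstack(im),(800,296),interpolation=cv2.INTER_AREA if 0 else cv2.INTER_CUBIC))
go(.4,.1,.28,-11)
E
```

```text
top tab 111 [-0.0063 -0.0018  0.0051] [0.0298 0.0427 0.056 ] z [0.193  0.2186 0.2199]
side tab 79 [-0.0086 -0.0062  0.0013] [0.029  0.0446 0.0559] z [0.2013 0.2173 0.2175]
t 15.5 pos [0.4022 0.1174 0.2764] yaw -11.13 dp [-0.12 -1.75 -0.36] turn -0.002 F [0.6 0.7 0.9] open 0.0701 grip 0.0
```

View pics/end.png

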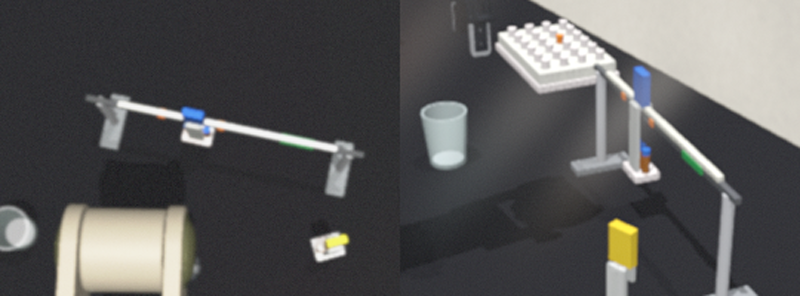

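The final views show the carrier hanging between the orange bands at (193,120) in the left half. The tab top is at z of about 0.217 (0.216 expected if seated, 0.222 if not), and the spare and the beaker look undisturbed.

```bash
python3 -c "
from rig import sign_off;print(sign_off())"
```

```text
the job is handed in; nothing more can be done
None
```

The blue carrier is hanging in the seat at about rail y +44 mm, released and with the arm clear; I never touched the yellow carrier, the beaker or the jar, and the job was handed in after about 15.5 s, with at most about 8 N read on the rail.

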